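# Seat the collar-stay tin in its well

## Task

Put the oblong steel collar-stay tin away: lower it, lid up, into the oblong well of the cedar organiser board so that it lies flat on the well's floor and square with the well, and let go. Do not drop it in, and leave the round tin and the ceramic owl standing where they are.

Things in the scene. Friction and masses are not known exactly. Their poses are not given: they have to be found in the camera images.
- tin: Oblong stainless steel collar-stay tin, shut, standing loose on the shelf, lid up: 84 mm long (its x axis), 48 mm wide (its y axis), 34 mm high, about 120 g. Origin: centre of its underside, z up. Grip it across the 48 mm width, by its upper half so that the fingertips stay above the organiser board.
- well (a point): Middle of the floor of the oblong well in the cedar organiser board (fixed flat on the shelf, 140 x 210 x 20 mm, turned any way). Well: 100 mm along this point's x, 64 mm along its y, 12 mm deep; floor 8 mm above the shelf. The tin's long side goes along x, either way round, 8 mm spare each side. The board's middle is 53 mm off along +y; an empty round well, not for this tin, 103 mm along +y.
- round_tin: Round stainless steel tin, 68 mm across and 30 mm high, a bystander loose on the shelf. Origin: centre of its underside.
- owl: White ceramic owl figurine, 52 mm across and 74 mm high, a bystander loose on the shelf. Origin: centre of its underside. A black watch case, a frosted jar and a shoe horn lie farther from the robot, beyond x = 0.76 m, out of the way.

How it is judged:
By the outcome, as a careful person would: the job done as asked, in the order asked, and still so for the second after the job is handed in, with the robot touching nothing.
It also fails if it takes over 34 s, if anything falls off the work surface, if the arm or the gripper's body presses on something with over 40 N, if the wrist force passes 120 N, or if a joint passes its speed limit or range.

## Robot

A 6-joint arm with a two-finger parallel gripper is mounted at the origin on the work surface. World frame = base frame: x ahead of the robot, y to its left, z up, the work surface at z = 0. Lengths are in m, angles in degrees, forces in N, time in s.
With the tool pointing down it reaches from about 0.35 to 0.875 m from the base axis. Payload 4.2 kg.
Tool frame: the origin (TCP) lies midway between the tips of the shut fingers; the grasp point (between the pads) lies 19 mm behind it; z points along the fingers, y is the line along which they close (so a half turn about z gives the same grasp; the last joint's range is limited). The gripper opens to 87 mm and grips with 3 to 60 N. Pads are 19 mm wide; open, the fingers measure 117 mm over their backs; the gripper's body (75 mm by 190 mm) begins 51 mm behind the grasp point.
Start: joints at [-61.215, 22.042, 0.453, 0, -68.411, -14.817], TCP at [0.151, -0.606, 0.223] pointing down, gripper open.
Joint ranges: [-179.83, 179.83], [-69.29, 118.12], [-61.27, 80.66], [-181.25, 117.63], [-171.15, -9.14], [-177.46, 177.46]. Speed limits (degrees/s): [159.86, 159.86, 180, 180, 180, 180].

## Interface

Orientations are given as a 3x3 rotation matrix whose columns are the frame's x, y, z axes.
In Python, from station import r gives the robot as it stands.
- The arm moves only by the shell command python3 steer.py 'ROWS'. ROWS is a JSON object whose key "ticks" holds a list of rows, 1 to 8 of them, each of 7 numbers: the opening from 0.0 (shut) to 1.0 (fully open), then dx, dy, dz in cm, then a rotation vector rx, ry, rz in units of 5 degrees; each row is the pose to reach, as a shift and turn from the pose commanded when the command began, along the tool's axes at that moment; what a row does not reach only later rows make up. A row lasts 1/10 s, in which the tool goes at most 0.05 m and 8.59 degrees, less where a joint would pass 70% of its speed; a pose out of reach is approached as far as the arm can. The fingers move at their own pace and stop on an object; the grip force is fixed at half the most. Time passes only in rows, so rows that do not move let the fingers close. It prints the time, the measured TCP pose, the force, the opening and the grip force at its end. Input that does not fit is refused with a message, and nothing moves.
- r.sense(): the state, without advancing time (a new reading comes with each control period).
- r.capture(name): name is "scene" or "top"; returns a dict with "pixels" (420x560x3 uint8, red, green, blue), "z_map" (420x560 float32, m along the optical axis (not along the pixel's ray), 0 where there is no reading), "K" (3x3 intrinsics, pixels), "world_from_camera" (4x4, takes a point from camera to world coordinates). Camera axes: x right, y up, looking along -z (the intrinsics and any distortion apply to the point x, -y, -z); pixel columns grow to the right and rows downward; lengths in m; the calibration is good to about 2 mm. A picture is of the moment at which its call begins.
- r.finish_job(): hands the job in; it is judged then, once.
The state is a dict: "time_s": time; "joints": joint angles; "joint_velocities": joint speeds; "effort": joint torques, N m; "tcp_pos": TCP position; "ee_rot": TCP orientation; "wrist_force": force on the tool from outside, world axes, zero at the start; "moment": the same for the moment, N m; "gripper_width": opening from 0.0 (shut) to 1.0 (fully open); "gripper_force": force on a finger pad.
Only numpy, scipy, OpenCV 4.12 (cv2) and the standard library are available. Lean on these libraries where they do the work, as an engineer would, in place of code of your own. Each camera call takes 0.05 s, during which the arm holds its last target. There are 200 camera calls.

## Working session

There is one attempt and no reset: what is moved stays moved. The work goes in short steps, Python scripts to look and compute and a shell command to move; the robot and the scene stay as the last step left them, time stands still between calls to the robot, and variables do not carry over. Pictures are saved under pics/ and viewed, at most 10 in all, crops included, and the job is handed in when it is done.

```bash
ls; mkdir -p pics; python3 - <<'E'
from station import r
import cv2,numpy as np,pickle
for n in("scene","top"):
    c=r.capture(n); pickle.dump(c,open(f"{n}0.pkl","wb")); cv2.imwrite(f"pics/{n}0.png",c["pixels"][...,::-1]); print(n,c["K"],c["world_from_camera"].round(3), {k:v for k,v in c.items() if k not in("pixels","z_map","K","world_from_camera")})
s=r.sense();print(s["tcp_pos"],s["ee_rot"],s["time_s"])
E
```

```text
pics
station.py
steer.py
scene [[525.12461648   0.         276.62107153]
 [  0.         525.12461648 207.59257082]
 [  0.           0.           1.        ]] [[ 0.744 -0.393  0.54   1.122]
 [ 0.668  0.448 -0.594 -0.622]
 [-0.008  0.803  0.596  0.676]
 [ 0.     0.     0.     1.   ]] {}
top [[450.54488854   0.         279.98486404]
 [  0.         450.54488854 213.67752706]
 [  0.           0.           1.        ]] [[-0.006  0.996 -0.092  0.483]
 [-1.    -0.005  0.014  0.056]
 [ 0.014  0.092  0.996  0.843]
 [ 0.     0.     0.     1.   ]] {}
[ 0.15074412 -0.60598459  0.2215595 ] [[-9.70464413e-01 -2.41243552e-01 -6.09354502e-04]
 [-2.41244285e-01  9.70462555e-01  1.90386465e-03]
 [ 1.32060655e-04  1.99463619e-03 -9.99998002e-01]] 0.1
```

View pics/top0.png

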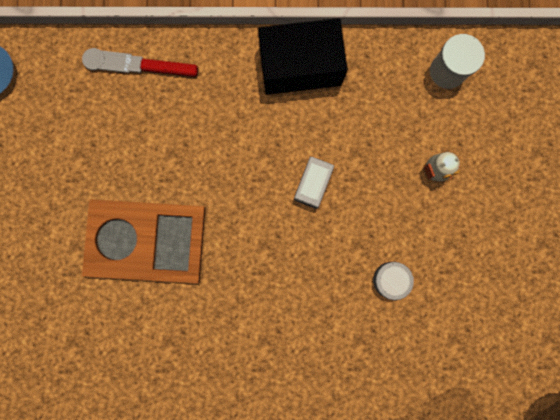

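View pics/scene0.png

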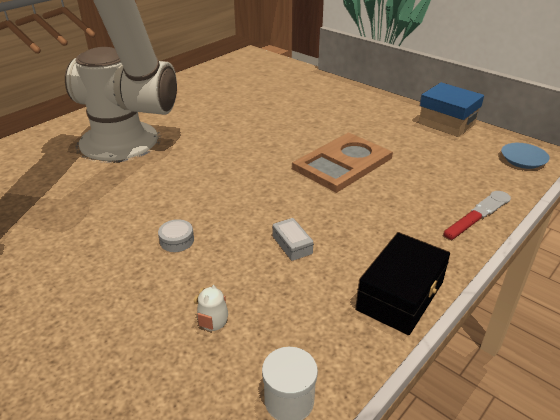

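The top view shows the tin at about (314,183), the oblong well at (174,243), the round well at (117,240), the round tin at (395,281) and the owl at (445,165). In the scene view the tin is at (292,238) and the board at (343,160). Next I'll make enlarged crops with candidate masks.

```bash
cat > h.py <<'E'
import numpy as np,cv2,pickle
def load(n): return pickle.load(open(n+".pkl","rb"))
def ray(c,uv):
    K,T=c["K"],c["world_from_camera"]; uv=np.atleast_2d(np.asarray(uv,float))
    d=np.c_[(uv[:,0]-K[0,2])/K[0,0],-(uv[:,1]-K[1,2])/K[1,1],-np.ones(len(uv))]@T[:3,:3].T
    return T[:3,3],d
def plane(c,uv,z):
    o,d=ray(c,uv); return o+d*((z-o[2])/d[:,2])[:,None]
def tri(c1,u1,c2,u2):
    o1,d1=ray(c1,u1);o2,d2=ray(c2,u2);P=[];G=[]
    for a,b in zip(d1,d2):
        s=np.linalg.lstsq(np.c_[a,-b],o2-o1,rcond=None)[0]; p,q=o1+a*s[0],o2+b*s[1]
        P.append((p+q)/2);G.append(np.linalg.norm(p-q))
    return np.array(P),np.array(G)
def mask(c,box,smax=80,vmin=0):
    h=cv2.cvtColor(c["pixels"],cv2.COLOR_RGB2HSV); m=np.zeros(h.shape[:2],np.uint8); x,y,w,k=box
    m[y:y+k,x:x+w]=((h[...,1]<smax)&(h[...,2]>=vmin))[y:y+k,x:x+w]*255
    return m
def big(m):
    return max(cv2.findContours(m,cv2.RETR_EXTERNAL,cv2.CHAIN_APPROX_NONE)[0],key=cv2.contourArea)
E
python3 - <<'E'
from h import *
out=[]
for n,bs in(("top0",[(280,145,70,75),(140,205,70,75)]),("scene0",[(258,205,70,60),(290,130,110,60)])):
    c=load(n)
    for x,y,w,k in bs:
        im=c["pixels"][y:y+k,x:x+w,::-1].copy(); m=mask(c,(x,y,w,k))[y:y+k,x:x+w]
        print(n,(x,y),cv2.minAreaRect(big(m)),cv2.contourArea(big(m)))
        f=400/max(w,k)/1.4; im=cv2.resize(im,(390,290),interpolation=0) ; cs=cv2.resize(m,(390,290),interpolation=0)
        cv2.drawContours(im,cv2.findContours(cs,0,1)[0],-1,(0,255,0),1); out.append(im)
cv2.imwrite("pics/crop1.png",np.vstack([np.hstack(out[:2]),np.hstack(out[2:])]))
E
```

```text
top0 (280, 145) ((33.68814468383789, 37.11082077026367), (26.06187629699707, 46.523685455322266), 21.037511825561523) 1137.0
top0 (140, 205) ((32.74165344238281, 37.47933578491211), (33.05439758300781, 53.54892349243164), 4.573921203613281) 1671.0
scene0 (258, 205) ((34.41167068481445, 33.06939697265625), (46.44894027709961, 29.318437576293945), 51.8427734375) 1090.5
scene0 (290, 130) ((38.39999771118164, 37.20000457763672), (39.354793548583984, 13.416407585144043), 26.56505012512207) 388.0
```

View pics/crop1.png

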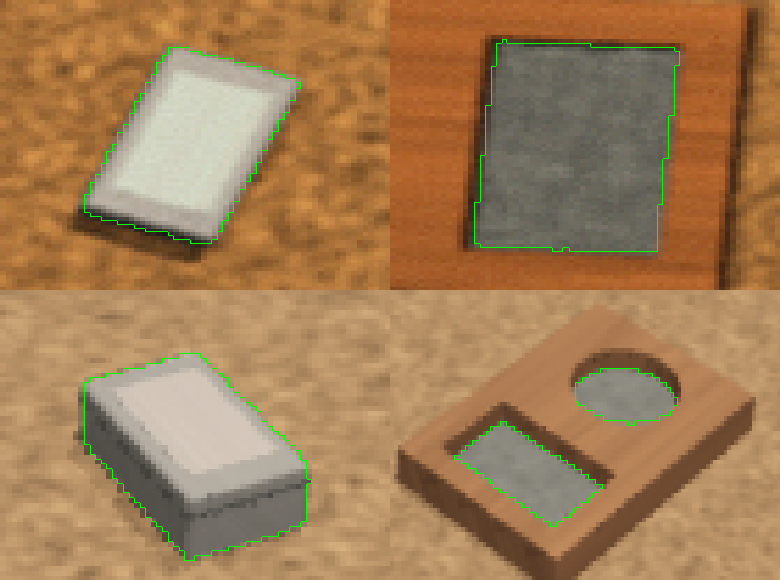

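The crops show clean masks. The tin's lid rim fills the top-view mask at about (314,182), and its bright label is visible in both views. The well floor mask is at about (173,242), with dark walls completing the opening. Next I'll triangulate.

```bash
cat > meas.py <<'E'
from h import *
t,s=load("top0"),load("scene0")
def rect(P,tag,z):
    (cx,cy),(w,h),a=cv2.minAreaRect((P[:,:2]*1000).astype(np.float32))
    if h>w: a+=90; w,h=h,w
    print(tag,"c",round(cx,1),round(cy,1),"size",round(w,1),round(h,1),"long-axis yaw",round((a+90)%180-90,1),"z",z)
def quad(cn):
    hull=cv2.convexHull(cn); q=cv2.approxPolyN(hull,4,ensure_convex=True)[0] if hasattr(cv2,"approxPolyN") else cv2.boxPoints(cv2.minAreaRect(hull))
    return q.reshape(-1,2).astype(float)
def match(tag,q1,q2):
    # order by coarse world position
    a=plane(t,q1,.02)[:,:2]; b=plane(s,q2,.02)[:,:2]; a0=a-a.mean(0); b0=b-b.mean(0)
    o1=np.argsort(np.arctan2(*a0.T)); o2=np.argsort(np.arctan2(*b0.T)); best=None
    k=min(range(4),key=lambda k:np.linalg.norm(a0[o1]-b0[np.roll(o2,k)]))
    P,G=tri(t,q1[o1],s,q2[np.roll(o2,k)]); print(tag,"corners mm\n",(P*1000).round(1),"gap",(G*1000).round(1),"mean",(P.mean(0)*1000).round(1))
    d=np.linalg.norm(P-np.roll(P,1,0),axis=1)*1000; print("sides",d.round(1)); return P
def thr(c,box,k):
    x,y,w,h=box; m=np.zeros(c["pixels"].shape[:2],np.uint8); m[y:y+h,x:x+w]=k(cv2.cvtColor(c["pixels"],cv2.COLOR_RGB2HSV).astype(int))[y:y+h,x:x+w]*255
    return m
lab=[big(thr(c,b,lambda h:(h[...,1]<80)&(h[...,2]>v))) for c,b,v in((t,(280,145,70,75),195),(s,(258,205,70,60),195))]
print([cv2.contourArea(l) for l in lab])
match("label",quad(lab[0]),quad(lab[1]))
rim=big(mask(t,(280,145,70,75)));rect(plane(t,rim.reshape(-1,2),.034),"tin rim",.034); rect(plane(t,lab[0].reshape(-1,2),.034),"label",.034)
# oblong well opening: grey floor or dark wall inside the board
hole=[big(cv2.morphologyEx(thr(c,b,lambda h:(h[...,1]<90)|(h[...,2]<v)),cv2.MORPH_OPEN,np.ones((3,3)))) for c,b,v in((t,(147,207,50,72),95),(s,(301,148,53,35),110))]
print([cv2.boundingRect(l) for l in hole])
match("hole",quad(hole[0]),quad(hole[1])); rect(plane(t,hole[0].reshape(-1,2),.02),"hole top",.02);rect(plane(s,hole[1].reshape(-1,2),.02),"hole scene",.02)
f=[big(mask(c,b)) for c,b in((t,(147,207,50,72)),(s,(301,150,50,35)))]
match("floor",quad(f[0]),quad(f[1]))
# depth cross-check
def dep(c,u,v):
    o,d=ray(c,[[u,v]]); return ((o+d[0]*c["z_map"][v,u])*1000).round(1)
print("depth tin",dep(t,314,182),"floor",dep(t,173,243),"board",dep(t,148,243), "shelf",dep(t,240,243))
# board outline
bd=big(cv2.morphologyEx(thr(t,(70,190,150,105),lambda h:(h[...,0]<12)&(h[...,1]>120)),cv2.MORPH_OPEN,np.ones((5,5))));rect(plane(t,bd.reshape(-1,2),.02),"board",.02)
im=[]
for c,l,b in((t,[rim,lab[0],hole[0],bd],(80,140,280,150)),(s,[lab[1],hole[1]],(230,120,180,140))):
    p=c["pixels"][...,::-1].copy(); p=cv2.resize(p,None,fx=3,fy=3,interpolation=0)
    for q in l: cv2.polylines(p,[q*3+1],True,(0,255,0),1)
    x,y,w,h=[v*3 for v in b]; im.append(cv2.resize(p[y:y+h,x:x+w],(790,290) if 0 else (395,400)))
cv2.imwrite("pics/m1.png",np.hstack(im))
E
python3 meas.py
```

```text
[568.5, 313.0]
label corners mm
 [[581.5 -23.1  35.3]
 [593.9   8.8  35.4]
 [650.1 -14.4  34.7]
 [637.2 -46.7  35.6]] gap [1.1 2.6 4.8 3.9] mean [615.7 -18.8  35.3]
sides [60.4 34.3 60.8 34.8]
tin rim c 615.1 -17.3 size 85.7 47.3 long-axis yaw -21.4 z 0.034
label c 617.0 -17.8 size 60.2 34.6 long-axis yaw -21.6 z 0.034
[(153, 215, 39, 55), (307, 154, 44, 24)]
hole corners mm
 [[457.1 211.6  18.2]
 [457.8 275.3  17.5]
 [557.9 267.8  19.5]
 [554.2 205.8  20.5]] gap [5.3 4.4 4.  3. ] mean [506.7 240.1  18.9]
sides [ 97.2  63.7 100.3  62. ]
hole top c 507.9 240.8 size 97.9 62.8 long-axis yaw -3.7 z 0.02
hole scene c 507.0 236.9 size 97.9 61.6 long-axis yaw -3.2 z 0.02
floor corners mm
 [[459.5 214.6  14.5]
 [458.1 274.3   9.4]
 [554.6 265.4  14.3]
 [553.  206.9  16.6]] gap [1.6 2.9 9.1 2. ] mean [506.3 240.3  13.7]
sides [93.9 59.9 97.  58.6]
depth tin [615.5 -18.1  31.3] floor [506.6 242.2   5.9] board [506.5 284.4  19.6] shelf [506.1 119.   -2.4]Traceback (most recent call last):
  File "meas.py", line 35, in <module>
    bd=big(cv2.morphologyEx(thr(t,(70,190,150,105),lambda h:(h[...,0]<12)&(h[...,1]>120)),cv2.MORPH_OPEN,np.ones((5,5))));rect(plane(t,bd.reshape(-1,2),.02),"board",.02)
  File "h.py", line 20, in big
    return max(cv2.findContours(m,cv2.RETR_EXTERNAL,cv2.CHAIN_APPROX_NONE)[0],key=cv2.contourArea)
ValueError: max() iterable argument is empty
```

```bash
cat > go.py <<'E'
# usage: go.py x y z(mm) yaw_of_tool_y(deg): shift and turn in the tool's axes
import sys,numpy as np
from scipy.spatial.transform import Rotation as R
from station import r
x,y,z,a=map(float,sys.argv[1:]); s=r.sense(); E=np.array(s["ee_rot"]); a=np.radians(a)
best=[]
for k in(0,np.pi):
    Y=np.array([np.cos(a+k),np.sin(a+k),0]);Z=np.array([0,0,-1.]);T=np.c_[np.cross(Y,Z),Y,Z]
    best.append(R.from_matrix(E.T@T).as_rotvec(degrees=True))
print("d",(E.T@(np.array([x,y,z])/1000-s["tcp_pos"])).round(4),"rv",min(best,key=np.linalg.norm).round(2),"t",s["time_s"],"f",np.round(s["wrist_force"],1),"w",s["gripper_width"],"j",np.round(s["joints"],0))
E
python3 go.py 615.5 -18 130 68.5
```

```text
d [-0.5929  0.4583  0.0924] rv [ 0.11 -0.04 35.46] t 0.1 f [-0.8  1.1 -0.4] w 1.001228705752859 j [-61.  22.   0.  -0. -68. -15.]
```
0.75 m → 16 rows. Two commands. First: keep z; go half: 8 rows of 0.05 = 0.4 max. Steps: d per row (-0.038,0.029). 8 rows -> (-0.304,0.232), rotation 16 deg (so frame rotates...then recompute). Path straight line chord from radius .62 - midpoint (0.38,-0.31) radius 0.49 okay >0.35.

Careful with the scale: shifts go in cm and turns go in units of 5 degrees. That gives: -0.304 m is -30.4, 0.232 m is 23.2, 16 degrees is 3.2.

```bash
python3 steer.py '{"ticks":[[1,-3.8,2.9,0,0,0,0.8],[1,-7.6,5.8,0,0,0,1.6],[1,-11.4,8.7,0,0,0,2.4],[1,-15.2,11.6,0,0,0,3.2],[1,-19,14.5,0,0,0,4],[1,-22.8,17.4,0,0,0,4.8],[1,-26.6,20.3,0,0,0,5.6],[1,-30.4,23.2,0,0,0,6.4]]}'; python3 go.py 615.5 -18 120 68.5
```

```text
time_s: 0.9
tcp_pos: [0.3905, -0.3061, 0.2224]
ee_rot: [[-0.95, 0.312, -0.0], [0.312, 0.95, 0.0], [0.0, 0.0, -1.0]]
wrist_force: [0.4, 0.4, 0.0]
gripper_width: 0.998
gripper_force: 0.0
d [-0.1238  0.344   0.1024] rv [ 0.01 -0.02  3.3 ] t 0.9 f [0.4 0.4 0. ] w 0.9978101738776619 j [-19.   9. -17.  -0. -63. -89.]
```

To row units: 0.344 m is 34.4, 0.301 m is 30.1, 1 degrees is 0.2.

```bash
python3 steer.py '{"ticks":[[1,-1.6,4.3,0,0,0,0.2],[1,-3.2,8.6,0,0,0,0.4],[1,-4.7,12.9,0,0,0,0.66],[1,-6.2,17.2,0,0,0,0.66],[1,-7.8,21.5,0,0,0,0.66],[1,-9.3,25.8,2,0,0,0.66],[1,-10.9,30.1,4,0,0,0.66],[1,-12.4,34.4,6,0,0,0.66]]}'; python3 go.py 615.5 -18 70 68.5
python3 - <<'E'
from station import r
import cv2,pickle,numpy as np
o=[]
for n in("scene","top"):
    c=r.capture(n); pickle.dump(c,open(n+"1.pkl","wb")); o.append(c["pixels"][...,::-1])
cv2.imwrite("pics/v1.png",np.hstack([cv2.resize(o[0][100:350,150:430],(400,357)),cv2.resize(o[1][60:310,180:460],(400,357))]))
E
```

```text
time_s: 1.7
tcp_pos: [0.615, -0.0176, 0.1616]
ee_rot: [[-0.932, 0.364, -0.0], [0.364, 0.932, 0.0], [0.0, -0.0, -1.0]]
wrist_force: [0.7, -0.2, 0.3]
gripper_width: 0.999
gripper_force: 0.0
d [-0.0006 -0.0002  0.0916] rv [-0.   -0.01  0.18] t 1.7 f [ 0.7 -0.2  0.3] w 0.9992598687171559 j [  13.   24.   -6.   -0.  -60. -125.]
```

View pics/v1.png

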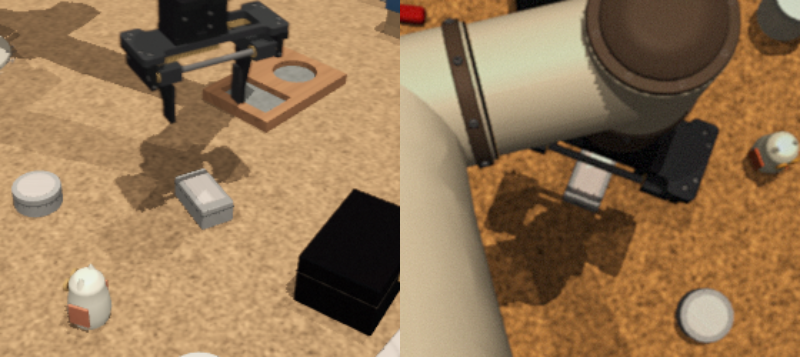

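The open fingers straddle the tin (about (205,197) in the left crop) across its width, and the bystanders are clear. I'll descend and grip with the tips at 18 mm.

To row units: 0.1435 m is 14.35, 0.13 m is 13.

```bash
python3 steer.py '{"ticks":[[1,0,0,4,0,0,0],[1,0,0,8,0,0,0],[1,0,0,11,0,0,0],[1,0,0,13,0,0,0],[1,0,0,14.35,0,0,0],[1,0,0,14.35,0,0,0]]}'; python3 go.py 615.5 -18 18 68.5;  python3 steer.py '{"ticks":[[0,0,0,0,0,0,0],[0,0,0,0,0,0,0],[0,0,0,0,0,0,0],[0,0,0,0,0,0,0],[0,0,0,0,0,0,0],[0,0,0,0,0,0,0],[0,0,0,0,0,0,0],[0,0,0,0,0,0,0]]}'
```

```text
time_s: 2.4
tcp_pos: [0.6128, -0.0198, 0.0172]
ee_rot: [[-0.931, 0.364, -0.004], [0.364, 0.931, -0.001], [0.004, -0.002, -1.0]]
wrist_force: [-0.5, -0.2, -0.2]
gripper_width: 0.999
gripper_force: 0.0
d [-0.0018  0.0027 -0.0008] rv [-0.12 -0.2   0.13] t 2.4 f [-0.5 -0.2 -0.2] w 0.9986046201453598 j [  13.   33.  -14.   -0.  -43. -125.]
time_s: 3.2
tcp_pos: [0.6146, -0.0191, 0.0194]
ee_rot: [[-0.932, 0.364, 0.001], [0.364, 0.932, 0.0], [-0.001, 0.0, -1.0]]
wrist_force: [-0.4, 0.8, 2.5]
gripper_width: 0.547
gripper_force: 30.0
```

```bash
python3 steer.py '{"ticks":[[0,0,0,-2,0,0,0],[0,0,0,-5,0,0,0],[0,0,0,-9,0,0,0],[0,0,0,-10,0,0,0],[0,0,0,-10,0,0,0]]}'; python3 go.py 507.5 240 100 86.5
```

```text
time_s: 3.7
tcp_pos: [0.6151, -0.019, 0.1206]
ee_rot: [[-0.931, 0.364, 0.004], [0.364, 0.931, 0.001], [-0.003, 0.002, -1.0]]
wrist_force: [-0.5, 0.9, -1.9]
gripper_width: 0.55
gripper_force: 30.0
d [0.1945 0.2021 0.0205] rv [  0.1    0.19 -17.84] t 3.7 f [-0.5  0.9 -1.9] w 0.5495324869296077 j [  13.   26.   -9.   -0.  -55. -125.]
```

To row units: 0.202 m is 20.2, 0.1945 m is 19.45, -17.8 degrees is -3.56.

```bash
python3 steer.py '{"ticks":[[0,2.8,2.9,0,0,0,-0.5],[0,5.6,5.8,0,0,0,-1],[0,8.4,8.7,0,0,0,-1.5],[0,11.2,11.5,0,0,0,-2],[0,14,14.4,0,0,0,-2.5],[0,16.7,17.3,0,0,0,-3.04],[0,19.45,20.2,0,0,0,-3.56],[0,19.45,20.2,2,0,0,-3.56]]}'; python3 go.py 507.5 240 80 86.5
python3 - <<'E'
from station import r
import cv2,pickle,numpy as np
o=[]
for n in("scene","top"):
    c=r.capture(n); pickle.dump(c,open(n+"2.pkl","wb")); o.append(c["pixels"][...,::-1])
cv2.imwrite("pics/v2.png",np.hstack([cv2.resize(o[0][40:220,250:450],(400,360)),cv2.resize(o[1][150:330,60:260],(400,360))]))
E
```

```text
time_s: 4.5
tcp_pos: [0.506, 0.244, 0.0992]
ee_rot: [[-0.998, 0.055, 0.003], [0.055, 0.998, 0.002], [-0.003, 0.003, -1.0]]
wrist_force: [-0.2, -0.2, -1.0]
gripper_width: 0.546
gripper_force: 30.0
d [-0.0016 -0.004   0.0192] rv [0.15 0.14 0.33] t 4.5 f [-0.2 -0.2 -1. ] w 0.5463239899355032 j [  42.   23.  -18.   -0.  -49. -135.]
```

View pics/v2.png

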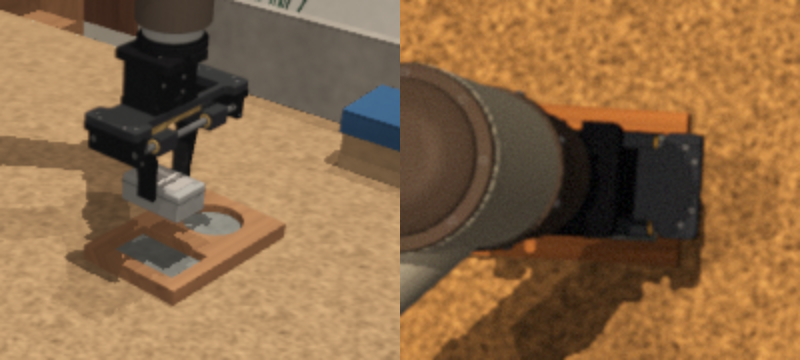

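The scene view shows the tin held level at about (163,192) in the crop, above the well at (160,250). The top view is blocked by the arm. I'll lower it to a hover and measure the tin against the well.

To row units: 0.038 m is 3.8, 0.02 m is 2.

```bash
python3 steer.py '{"ticks":[[0,0,-0.2,2,0,0,0],[0,-0.1,-0.3,3.8,0,0,0],[0,-0.1,-0.3,3.8,0,0,0],[0,-0.1,-0.3,3.8,0,0,0]]}'; python3 go.py 507.5 240 55 86.5
python3 - <<'E'
from station import r
import cv2,pickle,numpy as np
from h import *
c=r.capture("scene"); pickle.dump(c,open("scene3.pkl","wb"))
x,y,w,h=285,95,100,90
cv2.imwrite("pics/v3.png",cv2.resize(c["pixels"][y:y+h,x:x+w,::-1],(600,540),interpolation=cv2.INTER_CUBIC))
E
```

```text
time_s: 5.0
tcp_pos: [0.5074, 0.2356, 0.0606]
ee_rot: [[-0.998, 0.063, -0.001], [0.063, 0.998, -0.002], [0.001, -0.002, -1.0]]
wrist_force: [-0.7, 0.1, -0.5]
gripper_width: 0.543
gripper_force: 30.0
d [0.0002 0.0044 0.0056] rv [-0.09 -0.07 -0.09] t 5.0 f [-0.7  0.1 -0.5] w 0.5433251814106136 j [  42.   26.  -20.    0.  -44. -135.]
```

View pics/v3.png

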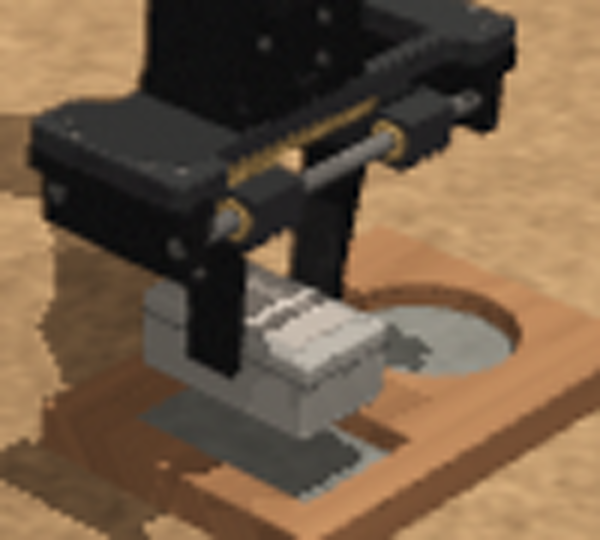

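The hover picture shows the tin's lower corners at crop (145,366), (307,437) and (380,393). The well mouth below has its lower corner at about (305,497). I'll cast these rays and re-read the pose.

```bash
python3 steer.py '{"ticks":[[0,0,0,0,0,0,0],[0,0,0,0,0,0,0]]}'|sed -n 2p; python3 go.py 507.5 240 55 86.5; python3 - <<'E'
from h import *
c=load("scene3")
cr=np.array([[145,366],[307,437],[380,393]])/6+[285,95]-.4   # bottom corners
tp=np.array([[145,312],[293,376],[385,327]])/6+[285,95]-.4   # lid edge
for z in(.036,.039,.042):
    P=plane(c,cr,z)*1000; Q=P[2]-P[1]; L=P[0]-P[1]
    ctr=(P[0]+P[2])/2
    print(z,"corners",P[:,:2].round(1).tolist(),"L",np.linalg.norm(L).round(1),"W",np.linalg.norm(Q).round(1),"centre",ctr[:2].round(1),"yaw",np.degrees(np.arctan2(-L[1],-L[0])).round(1))
E
```

```text
tcp_pos: [0.5079, 0.2368, 0.062]
d [0.0006 0.0031 0.007 ] rv [ 0.07  0.07 -0.04] t 5.25 f [-0.4  0.2 -1.8] w 0.5510820422913877 j [  42.   25.  -20.    0.  -44. -135.]
0.036 corners [[461.0, 219.8], [540.2, 219.7], [542.3, 263.9]] L 79.2 W 44.3 centre [501.6 241.9] yaw -0.1
0.039 corners [[464.1, 215.9], [542.9, 215.7], [545.0, 259.8]] L 78.8 W 44.1 centre [504.5 237.8] yaw -0.1
0.042 corners [[467.2, 211.9], [545.6, 211.8], [547.7, 255.6]] L 78.5 W 43.9 centre [507.4 233.8] yaw -0.1
```

```bash
python3 steer.py '{"ticks":[[0,0.05,0.3,0.8,0,0,0],[0,0.05,0.3,1.7,0,0,0],[0,0.05,0.3,1.7,0,0,0],[0,0.05,0.3,1.7,0,0,0]]}'|sed -n 2p; for i in 1 2 3; do python3 steer.py '{"ticks":[[0,0,0,0,0,0,0]]}'|sed -n 2p; done; python3 go.py 507.5 240 27 86.5
python3 - <<'E'
from station import r
import cv2,pickle
c=r.capture("scene"); pickle.dump(c,open("scene4.pkl","wb"))
x,y,w,h=285,95,100,90
cv2.imwrite("pics/v4.png",cv2.resize(c["pixels"][y:y+h,x:x+w,::-1],(600,540),interpolation=cv2.INTER_CUBIC))
E
```

```text
tcp_pos: [0.5068, 0.2395, 0.0434]
tcp_pos: [0.5072, 0.2397, 0.044]
tcp_pos: [0.5073, 0.2398, 0.0443]
tcp_pos: [0.5073, 0.2397, 0.0443]
d [-0.0002  0.0003  0.0173] rv [ 0.02  0.02 -0.03] t 5.95 f [ 0.2 -1.5 -1.5] w 0.5502870288190801 j [  42.   27.  -21.    0.  -42. -135.]
```

View pics/v4.png

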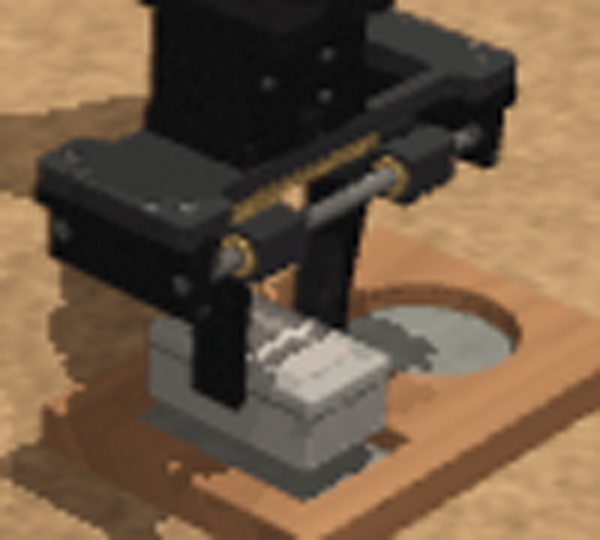

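```bash
python3 - <<'E'
from h import *
c=load("scene4")
cr=np.array([[150,394],[312,470],[387,425]])/6+[285,95]-.4
P=plane(c,cr,.0255)*1000; a=np.radians(-3.5); R=np.array([[np.cos(a),np.sin(a)],[-np.sin(a),np.cos(a)]])
print(P.round(1)); print("tin corners in well frame (scene-view well centre 507,236.9):",((P[:,:2]-[507,236.9])@R.T).round(1))
E
```

```text
[[465.1 218.3  25.5]
 [546.1 215.9  25.5]
 [548.7 260.9  25.5]]
tin corners in well frame (scene-view well centre 507,236.9): [[-40.7 -21.1]
 [ 40.3 -18.6]
 [ 40.2  26.5]]
```

```bash
python3 steer.py '{"ticks":[[0,0,-0.1,0.6,0,0,0],[0,0,-0.1,1.2,0,0,0],[0,0,-0.1,1.4,0,0,0],[0,0,-0.1,1.4,0,0,0],[0,0,-0.1,1.4,0,0,0]]}'; python3 steer.py '{"ticks":[[0,0,0,0.1,0,0,0],[0,0,0,0.2,0,0,0],[0,0,0,0.2,0,0,0],[0,0,0,0.2,0,0,0]]}'; python3 go.py 507.5 240 27 86.5
```

```text
time_s: 6.5
tcp_pos: [0.5071, 0.2386, 0.0299]
ee_rot: [[-0.998, 0.062, -0.0], [0.062, 0.998, -0.0], [0.0, -0.0, -1.0]]
wrist_force: [-0.1, -0.4, -1.6]
gripper_width: 0.549
gripper_force: 30.0
time_s: 6.9
tcp_pos: [0.507, 0.2386, 0.0281]
ee_rot: [[-0.998, 0.062, 0.0], [0.062, 0.998, 0.0], [-0.0, 0.0, -1.0]]
wrist_force: [-0.1, 0.2, -0.5]
gripper_width: 0.547
gripper_force: 30.0
d [-0.0004  0.0014  0.0011] rv [ 0.    0.   -0.03] t 6.9 f [-0.1  0.2 -0.5] w 0.5471837779936579 j [  42.   28.  -22.   -0.  -40. -135.]
```

```bash
for i in 1 2 3; do python3 steer.py '{"ticks":[[0,0,0,0.05,0,0,0],[0,0,0,0.05,0,0,0]]}' | sed -n '2p;4p;6p'; done
```

```text
tcp_pos: [0.507, 0.2386, 0.0275]
wrist_force: [0.0, 0.0, -1.1]
gripper_force: 30.0
tcp_pos: [0.5071, 0.2386, 0.0274]
wrist_force: [-1.9, -0.7, 1.7]
gripper_force: 30.0
tcp_pos: [0.5071, 0.2387, 0.0274]
wrist_force: [-2.5, -1.0, 5.3]
gripper_force: 30.0
```

Floor contact came at the expected height (8 + 19.4 mm) with 5 N. Release and retreat.

To row units: -0.0005 m is -0.05.

```bash
python3 steer.py '{"ticks":[[0.7,0,0,-0.05,0,0,0],[0.7,0,0,-0.05,0,0,0],[0.8,0,0,-0.05,0,0,0],[0.8,0,0,-0.05,0,0,0]]}'| sed -n '2p;4,6p'; python3 steer.py '{"ticks":[[0.8,0,0,-1.5,0,0,0],[0.8,0,0,-5,0,0,0],[0.8,0,0,-10,0,0,0],[0.8,0,0,-15,0,0,0],[0.8,0,-5,-15,0,0,0],[0.8,0,-10,-15,0,0,0],[0.8,0,-15,-15,0,0,0],[0.8,0,-20,-15,0,0,0]]}'| sed -n '2p;4,6p'; python3 steer.py '{"ticks":[[0.8,0,-5,0,0,0,0],[0.8,0,-10,0,0,0,0],[0.8,0,-15,0,0,0,0],[0.8,0,-15,0,0,0,0]]}'| sed -n '2p;4,6p'
python3 - <<'E'
from station import r
import cv2,pickle,numpy as np
o=[]
for n in("scene","top"):
    c=r.capture(n); pickle.dump(c,open(n+"5.pkl","wb")); o.append(c["pixels"][...,::-1])
cv2.imwrite("pics/v5.png",np.hstack([cv2.resize(o[0][110:210,280:400],(400,333)),cv2.resize(o[1],(444,333))[:,:400]]))
E
```

```text
tcp_pos: [0.5071, 0.2387, 0.0269]
wrist_force: [-0.2, 0.6, -0.6]
gripper_width: 0.768
gripper_force: 0.0
tcp_pos: [0.4942, 0.0374, 0.1773]
wrist_force: [0.4, -1.3, -0.1]
gripper_width: 0.798
gripper_force: 0.0
tcp_pos: [0.4843, -0.1153, 0.1768]
wrist_force: [0.5, 0.3, 0.6]
gripper_width: 0.8
gripper_force: 0.0
```

View pics/v5.png

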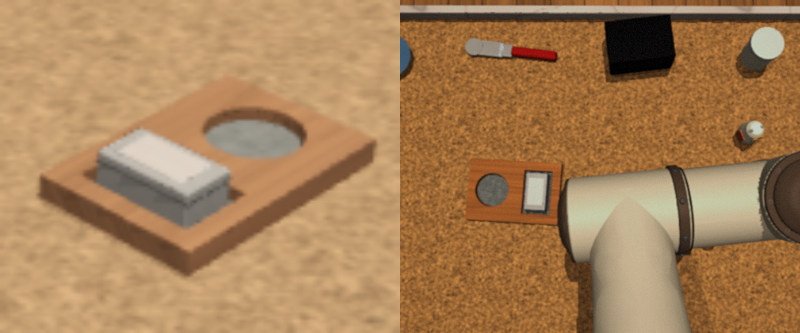

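The tin sits in the oblong well (crop (162,175); top view about (137,190)), lid up, and the owl hasn't moved. I'll check its pose numerically, then hand in.

```bash
python3 - <<'E'
from h import *
t,s=load("top5"),load("scene5")
L=[]
for c,b,v in((t,(147,207,50,72),190),(s,(300,140,60,40),195)):
    l=big(mask(c,b,80,v)); L.append(l); print(cv2.contourArea(l))
m=[cv2.moments(l) for l in L]; u=[[[q["m10"]/q["m00"],q["m01"]/q["m00"]]] for q in m]
print("lid centre",tri(t,u[0],s,u[1]))
print("lid rect",cv2.minAreaRect((plane(t,L[0].reshape(-1,2),.042)[:,:2]*1000).astype(np.float32)))
b=(375,255,50,50);c0=load("top0")
E
```

```text
560.5
217.5
lid centre (array([[0.5085204 , 0.23836463, 0.04108127]]), array([0.00172089]))
lid rect ((509.1914367675781, 238.6536407470703), (32.9772834777832, 58.760887145996094), 85.26838684082031)
```

```bash
python3 -c "
from station import r
print(r.finish_job())"
```

```text
the job is handed in; nothing more can be done
None
```

The tin was lowered into the oblong well, lid up, released and handed in. The cameras put its lid at 41 mm (42 mm expected), within about 2 mm of the well's centre and 1° of square. The owl looked unmoved; the round tin was hidden by the arm in the last view, and the arm moved above it without contact forces.

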